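# Set out a value string of blue paint pots in the studio rack

## Robot

A 6-joint arm with a two-finger parallel gripper is mounted at the origin on the work surface. World frame = base frame: x ahead of the robot, y to its left, z up, the work surface at z = 0. Lengths are in m, angles in rad, forces in N, time in s.
With the tool pointing down it reaches from about 0.35 to 0.8 m from the base axis. Payload 7.3 kg.
Tool frame: the origin (TCP) lies on the centre line of the jaws, within the pads' length; the fingertips stand 17 mm ahead of it and the grasp point (between the pads) lies 2 mm behind it; x points along the fingers, y is the direction in which the jaws open and shut, and the axes are right-handed (so a half turn about x gives the same grasp; the last joint's range is limited). The gripper opens to 85 mm and grips with 20 to 120 N. Pads are 22 mm wide; open, the fingers measure 114 mm over their backs; the gripper's body (76 mm by 85 mm) begins 54 mm behind the grasp point. The pads swing forward as they close: fully open they stand 13 mm farther back than shut.
Start: joints at [1.162, 0.342, 1.524, -0, 1.275, -0.146], TCP at [0.136, 0.507, 0.248] pointing down, gripper open.
Joint ranges: [-2.53, 2.53], [-0.77, 2.02], [0.04, 2.7], [-1, 4.14], [0.28, 2.66], [-3.11, 3.11]. Speed limits (rad/s): [2.57, 2.57, 3.14, 3.14, 3.14, 3.14].

## Interface

Orientations are given as a unit quaternion [x, y, z, w].
In Python, from rig import status, vision, ticket gives the robot as it stands.
- The arm moves only by the tool move_arm, never from a script. Its argument "increments" is a list that holds one entry, the list of rows, each a list of 6 numbers: the shift along the world's x, y, z in units of 15 cm (1.0 is 15 cm), then the turn, a rotation vector about the world's x, y, z in units of 2 pi rad (1.0 is 2 pi rad). In form: [[[x, y, z, rx, ry, rz], ...]]. A call has 1 to 8 rows; each row shifts and turns the commanded pose from where the row before left it; what a row does not reach is not made up. A row lasts 1/10 s, in which the tool goes at most 50 mm and 8.59 degrees, less where a joint would pass 70% of its speed; a pose out of reach is approached as far as the arm can. A call with a number of a shift or a turn outside -1 to 1 is refused whole. A call with a gripper value outside its range is refused whole. "claw" is the closure, from -1 (fully open) to 1 (shut), set as the call begins (left out, the last holds). The fingers move at their own pace and stop on an object; "squeeze" is the grip in N (left out, the last holds). Time passes only in rows, so rows that do not move let the fingers close. It gives the time, the measured TCP pose, the force and the opening at its end, in the units of the state.
- status.state(): the state, without advancing time (a new reading comes with each control period).
- vision.grab_frame(name): name is "scene" or "top"; returns a dict with "pixels" (420x560x3 uint8, red, green, blue), "range_z" (420x560 float32, m along the optical axis (not along the pixel's ray), 0 where there is no reading), "mtx" (3x3 intrinsics, pixels), "origin" and "orientation" of the camera in the world. Camera axes: x right, y down, z forward; pixel columns grow to the right and rows downward; lengths in m; the calibration is good to about 2 mm. A picture is of the moment at which its call begins.
- ticket.job_done(): hands the job in, once; it reports no verdict.
The state is a dict: "time": time; "q": joint angles; "qvel": joint speeds; "effort": joint torques, N m; "tcp_pos": TCP position; "tool_rot": TCP orientation; "ft_force": force on the tool from outside, world axes, zero at the start; "torque": the same for the moment, N m; "finger_gap": opening from 0.0 (shut) to 1.0 (fully open).
Only numpy, scipy, OpenCV 4.12 (cv2) and the standard library are available. Lean on these libraries where they do the work, as an engineer would, in place of code of your own. Each camera call takes 0.05 s, during which the arm holds its last target.

## Task

Put the four pots of blue paint into the four empty compartments of the wooden paint rack, one in each, so that the row shades evenly from the white pot at one end to the black pot at the other: palest blue next to the white, darkest next to the black. Stand each pot upright on the floor of its compartment, set down and not dropped, and leave the white and black pots standing where they are.

Things in the scene. Friction and masses are not known exactly. Their poses are not given: they have to be found in the camera images.
- pale_pot: Straight round screw-lid paint pot, 48 mm across, 62 mm high, 100 to 200 g; holds the palest (ice) blue paint, seen on its side and as a 35 mm dab on its grey lid (palest of the four blues). Starts upright on the table; other small things on the table (a pot of ochre paint, a roll of tape, a tin cup, none taller than 65 mm) stand at least 30 mm clear. Origin: centre of its underside, z up its axis.
- sky_pot: Straight round screw-lid paint pot, 48 mm across, 62 mm high, 100 to 200 g; holds light sky blue paint, seen on its side and as a 35 mm dab on its grey lid (second palest of the four blues). Starts upright on the table; other small things on the table (a pot of ochre paint, a roll of tape, a tin cup, none taller than 65 mm) stand at least 30 mm clear. Origin: centre of its underside, z up its axis.
- mid_pot: Straight round screw-lid paint pot, 48 mm across, 62 mm high, 100 to 200 g; holds strong medium blue paint, seen on its side and as a 35 mm dab on its grey lid (second darkest of the four blues). Starts upright on the table; other small things on the table (a pot of ochre paint, a roll of tape, a tin cup, none taller than 65 mm) stand at least 30 mm clear. Origin: centre of its underside, z up its axis.
- navy_pot: Straight round screw-lid paint pot, 48 mm across, 62 mm high, 100 to 200 g; holds very dark navy blue paint, seen on its side and as a 35 mm dab on its grey lid (darkest of the four blues). Starts upright on the table; other small things on the table (a pot of ochre paint, a roll of tape, a tin cup, none taller than 65 mm) stand at least 30 mm clear. Origin: centre of its underside, z up its axis.
- bay_a: Cork-floored compartment of the long low wooden paint rack (fixed to the table; six compartments in one straight row 66 mm apart): an outer one of the four empty compartments, next to an end pot; order along the rack is end pot, a, b, c, d, end pot. Inside 62 x 62 mm; its 4 mm walls rise 16 mm above the cork and are shared with its neighbours; the rack is 70 mm wide across the row. Origin: centre of its cork floor, 10 mm above the table; y along the row, x across it, z up.
- bay_b: Cork-floored compartment of the long low wooden paint rack (fixed to the table; six compartments in one straight row 66 mm apart): between bay_a and bay_c. Inside 62 x 62 mm; its 4 mm walls rise 16 mm above the cork and are shared with its neighbours; the rack is 70 mm wide across the row. Origin: centre of its cork floor, 10 mm above the table; y along the row, x across it, z up.
- bay_c: Cork-floored compartment of the long low wooden paint rack (fixed to the table; six compartments in one straight row 66 mm apart): between bay_b and bay_d. Inside 62 x 62 mm; its 4 mm walls rise 16 mm above the cork and are shared with its neighbours; the rack is 70 mm wide across the row. Origin: centre of its cork floor, 10 mm above the table; y along the row, x across it, z up.
- bay_d: Cork-floored compartment of the long low wooden paint rack (fixed to the table; six compartments in one straight row 66 mm apart): the other outer empty compartment, next to the other end pot. Inside 62 x 62 mm; its 4 mm walls rise 16 mm above the cork and are shared with its neighbours; the rack is 70 mm wide across the row. Origin: centre of its cork floor, 10 mm above the table; y along the row, x across it, z up.
- white_pot: Straight round screw-lid paint pot, 48 mm across, 62 mm high, 100 to 200 g; holds white paint, white dab on its grey lid. It stands already in an end compartment of the rack, and which of the two ends varies (the other end holds the black pot). Origin: centre of its underside, z up its axis.
- black_pot: Straight round screw-lid paint pot, 48 mm across, 62 mm high, 100 to 200 g; holds black paint, black dab on its grey lid. It stands already in an end compartment of the rack, and which of the two ends varies (the other end holds the white pot). Origin: centre of its underside, z up its axis.
Mind the look-alikes: they are no part of the job. Leave any pink or turquoise look-alike of the navy_pot alone.

How it is judged:
By the outcome, as a careful person would: the job done as asked, in the order asked, and still so for the second after the job is handed in, with the robot touching nothing.
It also fails if it takes over 112 s, if anything falls off the work surface, if the arm or the gripper's body presses on something with over 40 N, if the wrist force passes 120 N, or if a joint passes its speed limit or range.

## Working session

There is one attempt and no reset: what is moved stays moved. The work goes in short steps, Python scripts to look and compute and a tool call to move; the robot and the scene stay as the last step left them, time stands still between calls to the robot, and variables do not carry over. Pictures are saved under pics/ and viewed, and the job is handed in when it is done.

Besides the shell and the picture viewer there is one more tool, called after "Emit:" in YAML: its name, and indented under it one key for each argument. move_arm: Moves the arm, as the interface text tells. Shifts and turns lie within -1 to 1; 1 stands for 15 cm of shift or 2 pi rad of turn. Its arguments: {"type":"object","properties":{"increments":{"type":"array"},"claw":{"type":"number"},"squeeze":{"type":"number"}},"required":["increments"]}

```bash
ls; mkdir -p pics; python3 - <<'E'
from rig import status, vision
import cv2,numpy as np
print(status.state())
for n in ("scene","top"):
    f=vision.grab_frame(n); cv2.imwrite(f"pics/{n}0.png",f["pixels"][:,:,::-1]); np.savez(f"{n}0.npz",**f)
    print(n,f["mtx"],f["origin"],f["orientation"])
E
```

```text
pics
{'time': 0.0, 'q': array([ 1.16198965e+00,  3.42698097e-01,  1.52503572e+00, -1.16876322e-05,
        1.27540207e+00, -1.45987780e-01]), 'qvel': array([ 0.00050678, -0.00218185, -0.0007183 ,  0.00208734, -0.0035501 ,
       -0.00073473]), 'effort': array([ 1.45943450e-03, -4.33668995e+01, -2.46009099e+01,  7.44687810e-06,
        7.89137150e-03,  5.36694529e-06]), 'tcp_pos': array([0.13621779, 0.50662175, 0.2476322 ]), 'tool_rot': array([ 0.09212625,  0.70115581, -0.09317793,  0.70086458]), 'ft_force': array([ 0.0623291 ,  1.19711344, -0.23117819]), 'torque': array([-0.00725042, -0.03299228,  0.00116853]), 'finger_gap': 0.9962968416200392}
scene [[544.24725042   0.         269.12304762]
 [  0.         544.24725042 206.68518643]
 [  0.           0.           1.        ]] [ 1.70081529 -0.49389149  0.8911538 ] [ 0.72749416  0.49476713 -0.25801329 -0.39923286]
top [[411.54263473   0.         280.41421661]
 [  0.         411.54263473 209.22394226]
 [  0.           0.           1.        ]] [ 0.45612214 -0.01002366  0.99066431] [ 0.70819185 -0.70541662  0.0052431  -0.02870895]
```

View pics/scene0.png

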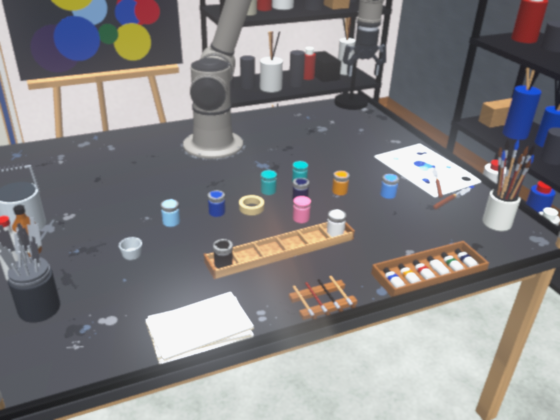

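View pics/top0.png

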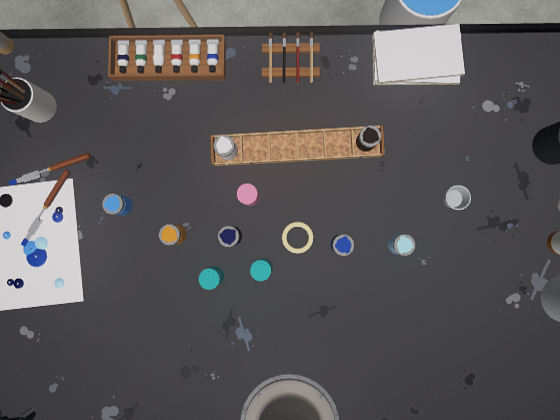

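The top view shows the robot at the bottom, with white at the left end of the rack (224,147) and black at the right end (370,137). The blue candidates are (113,204), (228,236), (343,245) and (403,245). The pink (247,194) and turquoise (209,279) and (260,270) pots are look-alikes. Next I'll measure and enlarge.

```bash
cat > h.py <<'E'
import numpy as np,cv2
from scipy.spatial.transform import Rotation as R
def cloud(f):
    z=f["range_z"].astype(float);h,w=z.shape;K=f["mtx"]
    u,v=np.meshgrid(np.arange(w),np.arange(h))
    p=np.stack([(u-K[0,2])/K[0,0]*z,(v-K[1,2])/K[1,1]*z,z],-1)
    return p@R.from_quat(f["orientation"]).as_matrix().T+f["origin"]
def lid(f,u,v,zl=(0.052,0.072),r=0.04):
    P=cloud(f); c=P[v-3:v+4,u-3:u+4].reshape(-1,3).mean(0)
    m=(np.hypot(P[...,0]-c[0],P[...,1]-c[1])<r)&(P[...,2]>zl[0])&(P[...,2]<zl[1])
    q=P[m]; (cx,cy),rad=cv2.minEnclosingCircle(q[:,:2].astype(np.float32))
    return np.r_[cx,cy,rad,np.median(q[:,2]),q[:,:2].mean(0),len(q)]
E
python3 - <<'E'
from h import *
f=dict(np.load("top0.npz"))
for n,u,v in [("sky",113,204),("navy",228,236),("mid",343,245),("pale",403,245),("white",224,147),("black",370,137),("ochre",170,235),("pink",247,194),("tq1",209,279),("tq2",260,270),("cup",457,198)]:
    print(n,lid(f,u,v).round(4),f["pixels"][v-2:v+3,u-2:u+3].reshape(-1,3).mean(0).round(), f["pixels"][v-2:v+3,u-2:u+3].shape)
P=cloud(f)
# rack
m=(P[...,2]>0.018)&(P[...,2]<0.034)
v,u=np.nonzero(m); k=(u>200)&(u<400)&(v>115)&(v<175)
q=P[v[k],u[k]]; print(cv2.minAreaRect(q[:,:2].astype(np.float32)),np.median(q[:,2]))
im=f["pixels"][:,:,::-1]
a=cv2.resize(im[110:290,85:285],None,fx=4,fy=3.3,interpolation=cv2.INTER_CUBIC)
cv2.imwrite("pics/c1.png",cv2.resize(im[110:260,85:285],(800,600),interpolation=cv2.INTER_CUBIC))
cv2.imwrite("pics/c2.png",cv2.resize(im[110:260,240:440],(800,600),interpolation=cv2.INTER_CUBIC))
E
```

```text
sky [5.124e-01 4.065e-01 2.510e-02 6.220e-02 5.118e-01 4.052e-01 3.690e+02] [ 89. 151. 210.] (5, 5, 3)
navy [4.393e-01 1.394e-01 2.470e-02 6.230e-02 4.396e-01 1.388e-01 3.560e+02] [37. 42. 87.] (5, 5, 3)
mid [ 4.209e-01 -1.198e-01  2.430e-02  6.200e-02  4.210e-01 -1.196e-01
  3.650e+02] [ 47.  80. 165.] (5, 5, 3)
pale [ 4.221e-01 -2.559e-01  2.460e-02  6.160e-02  4.224e-01 -2.546e-01
  3.850e+02] [170. 206. 211.] (5, 5, 3)
white [6.449e-01 1.503e-01 2.460e-02 7.070e-02 6.425e-01 1.478e-01 2.190e+02] [213. 210. 211.] (5, 5, 3)
black [ 6.654e-01 -1.797e-01  2.470e-02  7.050e-02  6.632e-01 -1.782e-01
  2.640e+02] [48. 42. 40.] (5, 5, 3)
ochre [4.424e-01 2.744e-01 2.450e-02 6.240e-02 4.425e-01 2.733e-01 3.650e+02] [204. 147.  58.] (5, 5, 3)
pink [5.360e-01 9.820e-02 2.450e-02 6.190e-02 5.355e-01 9.730e-02 3.510e+02] [212. 149. 177.] (5, 5, 3)
tq1 [3.428e-01 1.820e-01 2.480e-02 6.240e-02 3.435e-01 1.811e-01 3.690e+02] [ 57. 172. 173.] (5, 5, 3)
tq2 [3.630e-01 6.540e-02 2.430e-02 6.230e-02 3.635e-01 6.540e-02 3.590e+02] [ 59. 173. 174.] (5, 5, 3)
cup [ 0.  0.  0. nan nan nan  0.] [183. 185. 188.] (5, 5, 3)
((0.6545687913894653, -0.015275612473487854), (0.07109331339597702, 0.4084356129169464), 3.249497175216675) 0.025075042805959735
  return _methods._mean(a, axis=axis, dtype=dtype,
  ret = ret.dtype.type(ret / rcount)
h.py:12: RuntimeWarning: Mean of empty slice.
  return np.r_[cx,cy,rad,np.median(q[:,2]),q[:,:2].mean(0),len(q)]
  ret = um.true_divide(
```

View pics/c1.png

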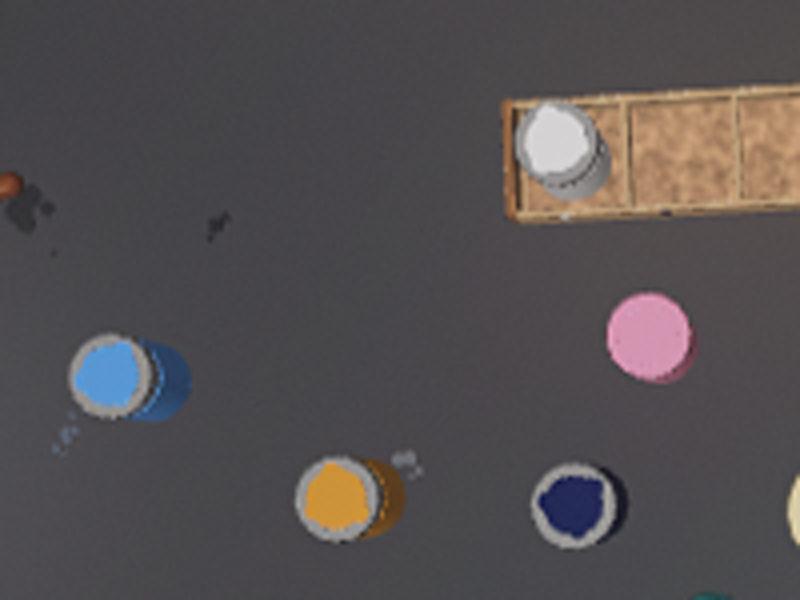

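View pics/c2.png

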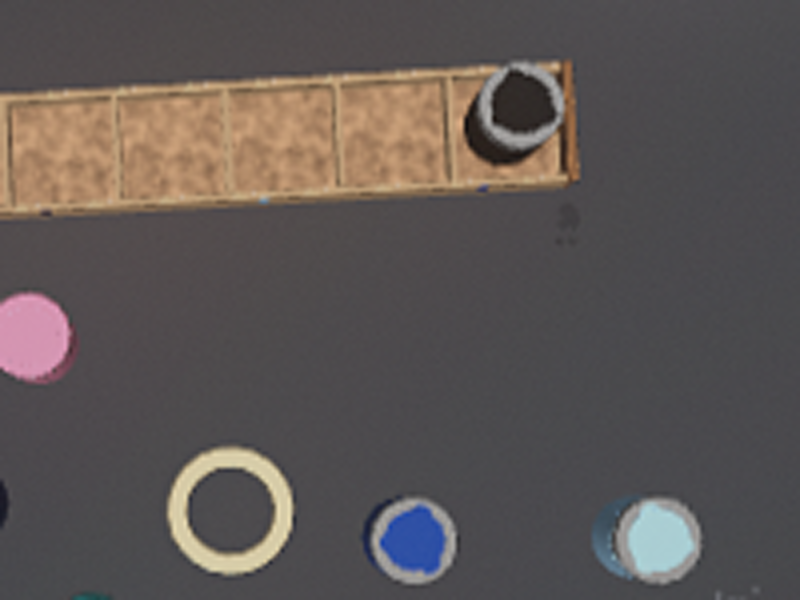

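```bash
python3 - <<'E'
from h import *
from rig import status
s=status.state()
M=R.from_quat(s["tool_rot"]).as_matrix(); print(M.round(4)); print("yaw of tool y",np.degrees(np.arctan2(M[1,1],M[0,1])))
c=np.array([0.6548,-0.0150]);a=np.radians(3.4);u=np.array([-np.sin(a),np.cos(a)])
for n,d in [("white",165),("pale",99),("sky",33),("mid",-33),("navy",-99),("black",-165)]: print(n,(c+u*d/1000).round(4))
# check dividers: cork vs wall by height along row axis, project predicted outlines
f=dict(np.load("top0.npz"))
im=f["pixels"][:,:,::-1].copy(); im=cv2.resize(im,None,fx=4,fy=4,interpolation=cv2.INTER_CUBIC)
Rc=R.from_quat(f["orientation"]).as_matrix();n=np.array([u[1],-u[0]])
def pj(p):
    q=Rc.T@(np.array(p)-f["origin"]);k=f["mtx"]@q;return (k[:2]/k[2]*4+1.5)
for d in (99,33,-33,-99):
    pts=[pj(np.r_[c+u*(d+i*31)/1000+n*j*31/1000,0.026]) for i,j in((-1,-1),(-1,1),(1,1),(1,-1))]
    cv2.polylines(im,[np.int32(np.round(pts))],True,(0,255,0),1)
cv2.imwrite("pics/rack.png",im[460:700,820:1560])
E
```

```text
[[-5.000e-04  2.598e-01  9.657e-01]
 [-1.200e-03  9.657e-01 -2.598e-01]
 [-1.000e+00 -1.300e-03 -2.000e-04]]
yaw of tool y 74.94307360287699
white [0.645  0.1497]
pale [0.6489 0.0838]
sky [0.6528 0.0179]
mid [ 0.6568 -0.0479]
navy [ 0.6607 -0.1138]
black [ 0.6646 -0.1797]
```

View pics/rack.png

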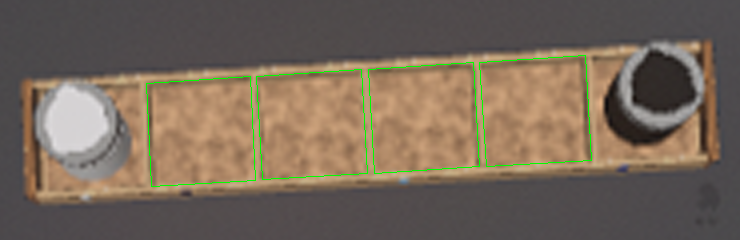

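Green outlines match the four compartments in the picture. White is at the left, so from left to right the row needs pale, sky, mid, navy. I'll start with sky, with the jaws across the row.

Emit:
move_arm:
  increments:
    - [[0.25,-0.067,0,0,0,-0.022],[0.25,-0.067,0,0,0,-0.022],[0.25,-0.067,0,0,0,-0.022],[0.25,-0.067,0,0,0,-0.022],[0.25,-0.067,0,0,0,-0.022],[0.25,-0.067,0,0,0,-0.022],[0.25,-0.067,0,0,0,-0.022],[0.25,-0.067,0,0,0,-0.022]]
  claw: -1
  squeeze: 40

```text
time: 0.9
tcp_pos: [0.4377, 0.4258, 0.2478]
tool_rot: [0.448, 0.547, -0.449, 0.547]
ft_force: [-0.2, 0.1, 0.2]
finger_gap: 1.0
```

Emit:
move_arm:
  increments:
    - [[0.25,-0.067,0,0,0,-0.0225],[0.25,-0.067,0,0,0,0],[0,0,-0.2,0,0,0],[0,0,-0.2,0,0,0],[0,0,-0.2,0,0,0],[0,0,0,0,0,0],[0,0,0,0,0,0]]

```text
time: 1.6
tcp_pos: [0.5113, 0.4065, 0.1584]
tool_rot: [0.484, 0.515, -0.485, 0.515]
ft_force: [0.2, 0.3, 0.9]
finger_gap: 0.999
```

```bash
cat > st.py <<'E'
from h import *
from rig import status
import sys
s=status.state();M=R.from_quat(s["tool_rot"]).as_matrix()
print("t",round(s["time"],2),"tcp",s["tcp_pos"].round(4),"yaw",np.degrees(np.arctan2(M[1,1],M[0,1])).round(2),"tilt",np.degrees(np.arccos(-M[2,0])).round(2),"F",s["ft_force"].round(1),"gap",round(s["finger_gap"]*85,1))
if len(sys.argv)>2:
    t=np.array([float(a) for a in sys.argv[1:]]);d=(t-s["tcp_pos"][:len(t)])
    print("units",(d/0.15).round(4),"yaw units",round((3.4-np.degrees(np.arctan2(M[1,1],M[0,1])))/360,4))
E
python3 st.py 0.5124 0.4065 0.042; python3 - <<'E'
from h import *
from rig import vision
f=vision.grab_frame("top");cv2.imwrite("pics/t1.png",f["pixels"][:,:,::-1])
E
```

```text
t 1.6 tcp [0.5113 0.4065 0.1584] yaw 3.49 tilt 0.05 F [0.2 0.3 0.9] gap 84.9
units [ 7.100e-03 -1.000e-04 -7.758e-01] yaw units -0.0002
```

View pics/t1.png

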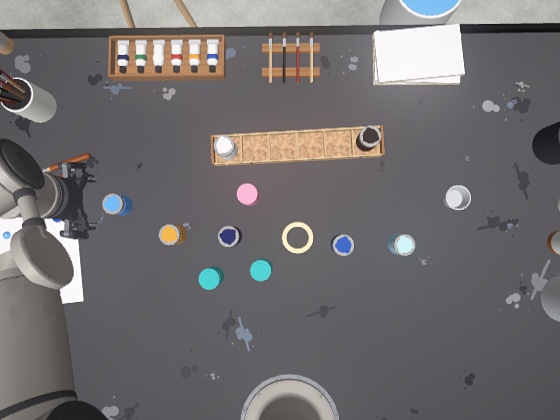

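```bash
python3 - <<'E'
from h import *
f=dict(np.load("top0.npz"));Rc=R.from_quat(f["orientation"]).as_matrix()
print(Rc.round(3))
for p in ([.5113,.4065,.1584],[.5113,.4065,.26],[.5113,.4065,.062]):
    k=f["mtx"]@(Rc.T@(np.array(p)-f["origin"]));print(k[:2]/k[2])
P=cloud(f);print(P[380,100],P[350,500],P[380,500])
g=dict(np.load("scene0.npz"));Rg=R.from_quat(g["orientation"]).as_matrix()
for p in ([.5124,.4065,.062],[.4221,-.2559,.062],[.645,.1497,.072]):
    k=g["mtx"]@(Rg.T@(np.array(p)-g["origin"]));print("scene",k[:2]/k[2])
E
```

```text
[[ 0.005 -0.999  0.048]
 [-0.999 -0.003  0.033]
 [-0.033 -0.048 -0.998]]
[ 91.72536881 201.25028392]
[ 64.21414211 197.47204585]
[112.36042193 204.08418675]
[0.09290089 0.45319577 0.00163483] [ 0.17646442 -0.49119606 -0.00071834] [ 0.10825178 -0.48906373  0.00077589]
scene [389.87764842 177.2667051 ]
scene [169.26689392 203.32599865]
scene [336.22273656 213.74235386]
```

Both cameras agree with the measured positions, so I'll descend.

Emit:
move_arm:
  increments:
    - [[0.007,0,-0.2,0,0,0],[0,0,-0.2,0,0,0],[0,0,-0.16,0,0,0],[0,0,-0.12,0,0,0],[0,0,-0.096,0,0,0],[0,0,0,0,0,0]]

```text
time: 2.25
tcp_pos: [0.5122, 0.4064, 0.0414]
tool_rot: [0.484, 0.515, -0.485, 0.515]
ft_force: [-0.6, -0.1, -0.3]
finger_gap: 1.001
```

Emit:
move_arm:
  increments:
    - [[0,0,0,0,0,0],[0,0,0,0,0,0],[0,0,0,0,0,0],[0,0,0,0,0,0],[0,0,0,0,0,0],[0,0,0,0,0,0],[0,0,0,0,0,0]]
  claw: 1
  squeeze: 40

```text
time: 2.95
tcp_pos: [0.5133, 0.4071, 0.0437]
tool_rot: [0.486, 0.515, -0.483, 0.515]
ft_force: [0.3, -0.4, 5.7]
finger_gap: 0.548
```

```bash
python3 st.py 0.6528 0.0179 0.20
```

```text
t 2.95 tcp [0.5133 0.4071 0.0437] yaw 3.48 tilt 0.19 F [ 0.3 -0.4  5.7] gap 46.6
units [ 0.9297 -2.5944  1.042 ] yaw units -0.0002
```

Emit:
move_arm:
  increments:
    - [[0,0,0.05,0,0,0],[0,0,0.1,0,0,0],[0,0,0.15,0,0,0],[0,0,0.2,0,0,0],[0,0,0.2,0,0,0],[0,0,0.1,0,0,0],[0,0,0,0,0,0]]

```text
time: 3.65
tcp_pos: [0.5136, 0.4073, 0.1659]
tool_rot: [0.487, 0.514, -0.482, 0.516]
ft_force: [-0.0, 0.8, -0.6]
finger_gap: 0.548
```

```bash
python3 st.py 0.6528 0.0179 0.16; python3 - <<'E'
from h import *
from rig import vision
f=vision.grab_frame("scene");cv2.imwrite("pics/s1.png",cv2.resize(f["pixels"][100:280,280:520,::-1],(800,600),interpolation=cv2.INTER_CUBIC))
E
```

```text
t 3.65 tcp [0.5136 0.4073 0.1659] yaw 3.49 tilt 0.37 F [-0.   0.8 -0.6] gap 46.6
units [ 0.9282 -2.5959 -0.0394] yaw units -0.0002
```

View pics/s1.png

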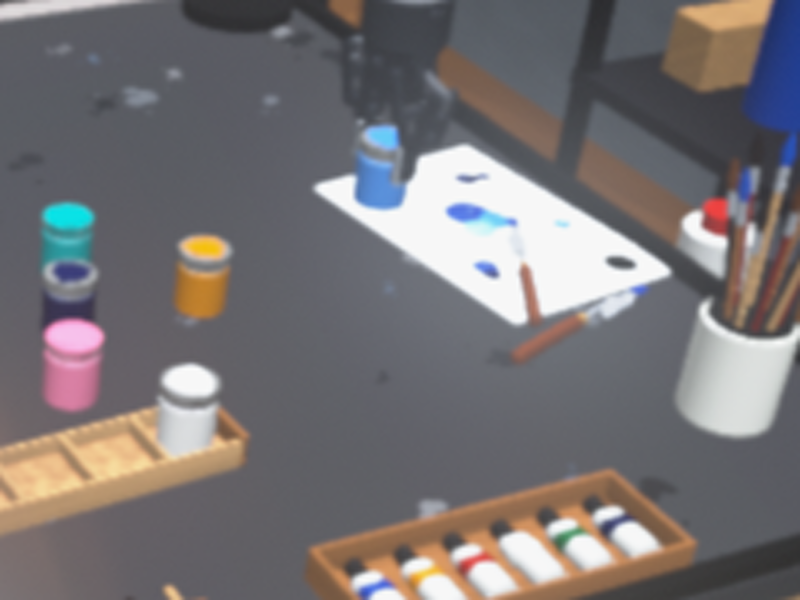

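Emit:
move_arm:
  increments:
    - [[0.035,-0.1,0,0,0,0],[0.07,-0.2,0,0,0,0],[0.09,-0.25,0,0,0,0],[0.09,-0.25,0,0,0,0],[0.09,-0.25,0,0,0,0],[0.09,-0.25,0,0,0,0],[0.09,-0.25,0,0,0,0],[0.09,-0.25,0,0,0,0]]

```text
time: 4.5
tcp_pos: [0.6086, 0.1337, 0.1603]
tool_rot: [0.484, 0.515, -0.486, 0.514]
ft_force: [-0.3, 0.1, -0.9]
finger_gap: 0.552
```

Emit:
move_arm:
  increments:
    - [[0.09,-0.25,0,0,0,0],[0.09,-0.25,0,0,0,0],[0.07,-0.2,0,0,0,0],[0.035,-0.096,0,0,0,0],[0,0,0,0,0,0],[0,0,0,0,0,0],[0,0,0,0,0,0]]

```text
time: 5.2
tcp_pos: [0.6513, 0.0186, 0.1616]
tool_rot: [0.484, 0.516, -0.484, 0.515]
ft_force: [-0.0, -0.1, -1.9]
finger_gap: 0.553
```

```bash
python3 st.py 0.6528 0.0179 0.0537; cat > snap.py <<'E'
from h import *
from rig import vision
import sys
a=sys.argv
f=vision.grab_frame(a[1]);x0,x1,y0,y1=map(int,a[3:7])
cv2.imwrite("pics/%s.png"%a[2],cv2.resize(f["pixels"][y0:y1,x0:x1,::-1],(800,600),interpolation=cv2.INTER_CUBIC));np.savez("last.npz",**f)
E
python3 snap.py scene s2 190 390 130 280
```

```text
t 5.2 tcp [0.6513 0.0186 0.1616] yaw 3.57 tilt 0.06 F [-0.  -0.1 -1.9] gap 47.0
units [ 0.0101 -0.0049 -0.7193] yaw units -0.0005
```

View pics/s2.png

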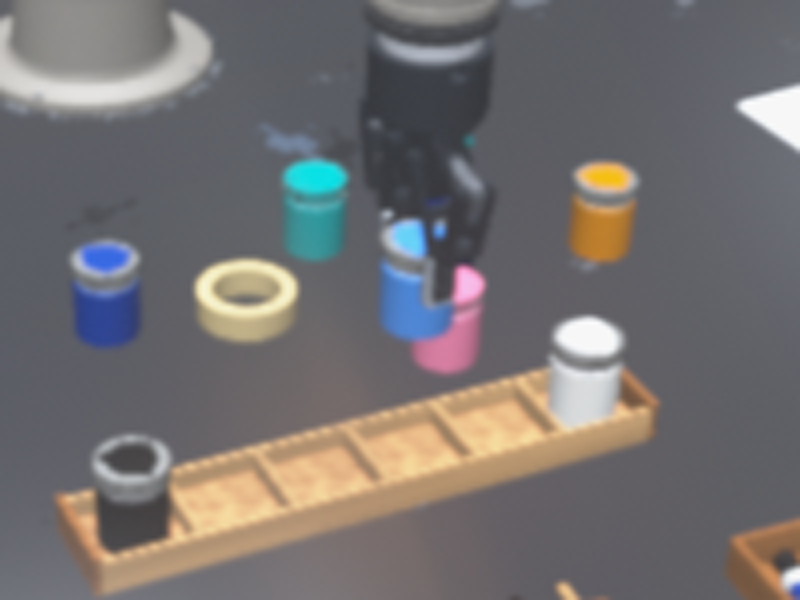

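Emit:
move_arm:
  increments:
    - [[0.01,-0.005,-0.1,0,0,0],[0,0,-0.15,0,0,0],[0,0,-0.15,0,0,0],[0,0,-0.14,0,0,0],[0,0,-0.09,0,0,0],[0,0,-0.05,0,0,0],[0,0,0,0,0,0],[0,0,0,0,0,0]]

```text
time: 6.05
tcp_pos: [0.654, 0.0164, 0.0606]
tool_rot: [0.485, 0.515, -0.484, 0.515]
ft_force: [0.1, 0.0, -1.3]
finger_gap: 0.548
```

```bash
python3 st.py 0.6528 0.0179 0.0537; python3 snap.py scene s3 220 370 180 280
```

```text
t 6.05 tcp [0.654  0.0164 0.0606] yaw 3.49 tilt 0.08 F [ 0.1  0.  -1.3] gap 46.6
units [-0.0078  0.0098 -0.0462] yaw units -0.0003
```

View pics/s3.png

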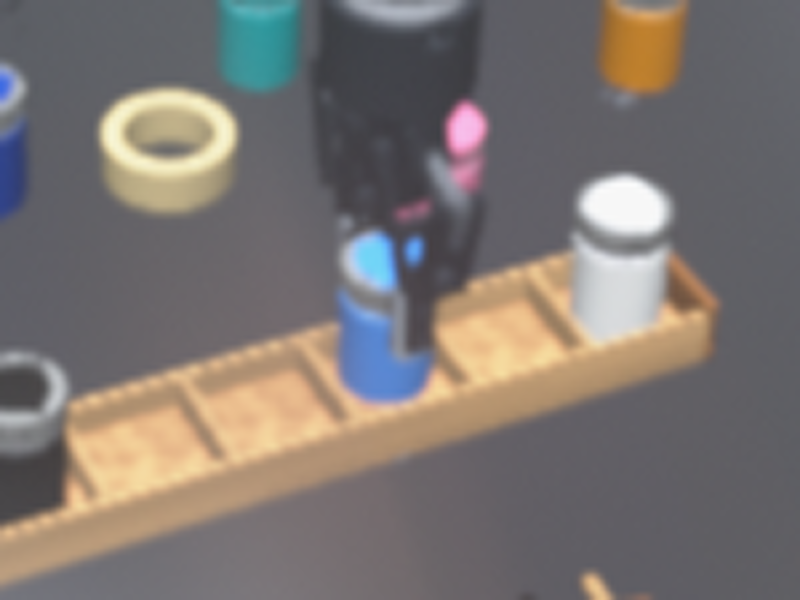

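Emit:
move_arm:
  increments:
    - [[-0.004,0.005,-0.01,0,0,0],[-0.004,0.005,-0.01,0,0,0],[0,0,-0.01,0,0,0],[0,0,0,0,0,0],[0,0,0,0,0,0]]

```text
time: 6.6
tcp_pos: [0.6522, 0.0178, 0.0554]
tool_rot: [0.485, 0.515, -0.485, 0.515]
ft_force: [-0.2, -0.0, -1.5]
finger_gap: 0.548
```

Emit:
move_arm:
  increments:
    - [[0,0,-0.01,0,0,0],[0,0,0,0,0,0],[0,0,0,0,0,0]]

```text
time: 6.9
tcp_pos: [0.6522, 0.0178, 0.0539]
tool_rot: [0.485, 0.515, -0.485, 0.515]
ft_force: [-0.0, 0.3, -1.2]
finger_gap: 0.55
```

```bash
python3 st.py 0.6528 0.0179 0.0537
```

```text
t 6.9 tcp [0.6522 0.0178 0.0539] yaw 3.48 tilt 0.0 F [-0.   0.3 -1.2] gap 46.8
units [ 0.004   0.0005 -0.0011] yaw units -0.0002
```

Emit:
move_arm:
  increments:
    - [[0,0,-0.007,0,0,0],[0,0,0,0,0,0],[0,0,0,0,0,0]]

```text
time: 7.2
tcp_pos: [0.6523, 0.0178, 0.0537]
tool_rot: [0.485, 0.515, -0.484, 0.515]
ft_force: [-3.2, 0.1, 4.9]
finger_gap: 0.551
```

Emit:
move_arm:
  increments:
    - [[0,0,-0.007,0,0,0],[0,0,0,0,0,0],[0,0,0,0,0,0]]

```text
time: 7.5
tcp_pos: [0.6523, 0.0178, 0.0536]
tool_rot: [0.485, 0.515, -0.484, 0.515]
ft_force: [-5.9, 0.0, 12.1]
finger_gap: 0.549
```

Contact came at TCP z 53.7 mm, as predicted. I'll ease off and release.

Emit:
move_arm:
  increments:
    - [[0,0,0.007,0,0,0],[0,0,0,0,0,0]]

```text
time: 7.7
tcp_pos: [0.6523, 0.0178, 0.0537]
tool_rot: [0.485, 0.515, -0.484, 0.515]
ft_force: [-4.0, -0.4, 7.2]
finger_gap: 0.553
```

Emit:
move_arm:
  increments:
    - [[0,0,0,0,0,0],[0,0,0,0,0,0],[0,0,0,0,0,0],[0,0,0,0,0,0],[0,0,0,0,0,0]]
  claw: -1

```text
time: 8.2
tcp_pos: [0.6522, 0.0178, 0.0527]
tool_rot: [0.485, 0.515, -0.485, 0.515]
ft_force: [-0.7, -0.4, 0.5]
finger_gap: 0.998
```

Emit:
move_arm:
  increments:
    - [[0,0,0.1,0,0,0],[0,0,0.2,0,0,0],[0,0,0.25,0,0,0],[0,0,0.2,0,0,0],[0,0,0,0,0,0]]

```text
time: 8.7
tcp_pos: [0.6549, 0.0177, 0.1722]
tool_rot: [0.487, 0.512, -0.482, 0.518]
ft_force: [0.5, -0.2, -0.1]
finger_gap: 1.001
```

```bash
python3 st.py 0.4221 -0.2559 0.15; python3 snap.py scene s4 220 370 180 280
```

```text
t 8.7 tcp [0.6549 0.0177 0.1722] yaw 3.49 tilt 0.63 F [ 0.5 -0.2 -0.1] gap 85.1
units [-1.5518 -1.8238 -0.1479] yaw units -0.0002
```

View pics/s4.png

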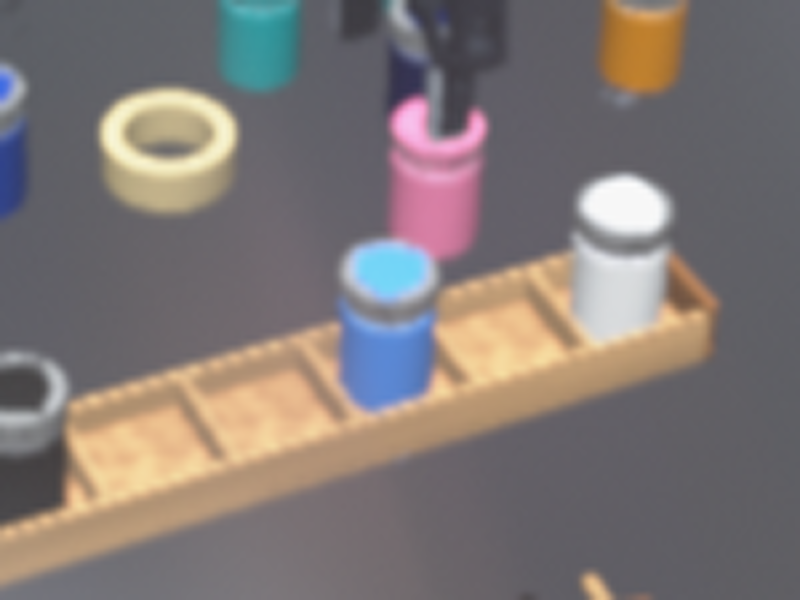

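Sky stands upright in its bay. Pale is next.

Emit:
move_arm:
  increments:
    - [[-0.08,-0.095,0,0,0,0],[-0.16,-0.19,0,0,0,0],[-0.2,-0.24,0,0,0,0],[-0.2,-0.24,0,0,0,0],[-0.2,-0.24,0,0,0,0],[-0.2,-0.24,0,0,0,0],[-0.2,-0.24,0,0,0,0],[-0.16,-0.19,0,0,0,0]]

```text
time: 9.55
tcp_pos: [0.44, -0.2346, 0.165]
tool_rot: [0.485, 0.515, -0.485, 0.514]
ft_force: [0.0, -0.1, -0.3]
finger_gap: 0.999
```

Emit:
move_arm:
  increments:
    - [[-0.1,-0.11,0,0,0,0],[-0.034,-0.04,0,0,0,0],[0,0,0,0,0,0],[0,0,0,0,0,0],[0,0,0,0,0,0]]

```text
time: 10.05
tcp_pos: [0.4228, -0.255, 0.1652]
tool_rot: [0.484, 0.515, -0.484, 0.515]
ft_force: [-0.1, -0.5, 0.7]
finger_gap: 1.001
```

```bash
python3 st.py 0.4221 -0.2559 0.042; python3 snap.py top t2 0 560 0 420; python3 - <<'E'
from h import *
f=dict(np.load("last.npz"))
print(lid(f,280,139))
E
```

```text
t 10.05 tcp [ 0.4228 -0.255   0.1652] yaw 3.57 tilt 0.02 F [-0.1 -0.5  0.7] gap 85.1
units [-0.0046 -0.0062 -0.8216] yaw units -0.0005
[6.49075508e-01 1.83448512e-02 2.44913585e-02 7.05097406e-02
 6.47640411e-01 1.79413325e-02 2.25000000e+02]
```

View pics/t2.png

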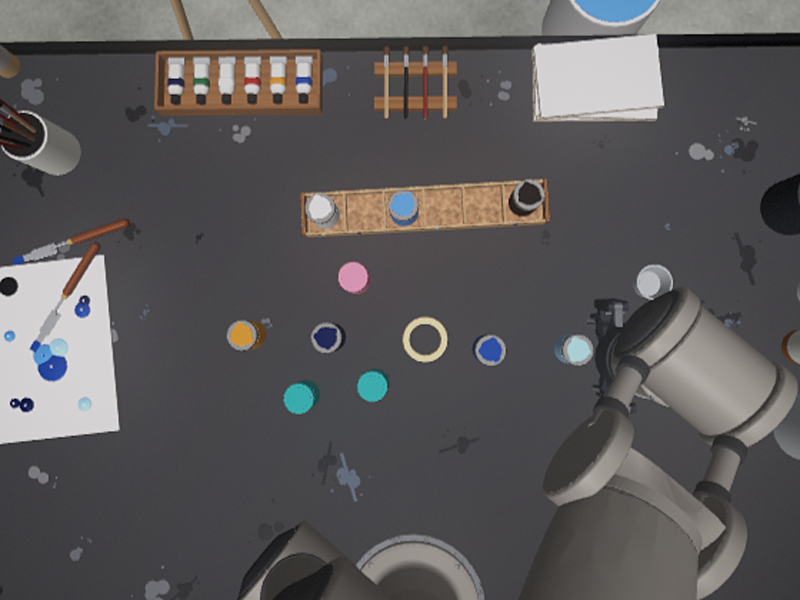

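The top view shows sky at (403,208), in the second bay from white. The gripper is over pale at (575,349). Now to descend and grip.

Emit:
move_arm:
  increments:
    - [[-0.003,-0.004,-0.15,0,0,0],[0,0,-0.22,0,0,0],[0,0,-0.2,0,0,0],[0,0,-0.15,0,0,0],[0,0,-0.1,0,0,0],[0,0,0,0,0,0],[0,0,0,0,0,0]]

```text
time: 10.8
tcp_pos: [0.4222, -0.2562, 0.0425]
tool_rot: [0.484, 0.515, -0.484, 0.515]
ft_force: [0.2, -0.0, 1.3]
finger_gap: 1.005
```

Emit:
move_arm:
  increments:
    - [[0,0,0,0,0,0],[0,0,0,0,0,0],[0,0,0,0,0,0],[0,0,0,0,0,0],[0,0,0,0,0,0],[0,0,0,0,0,0],[0,0,0,0,0,0]]
  claw: 1
  squeeze: 40

```text
time: 11.5
tcp_pos: [0.4223, -0.2569, 0.0435]
tool_rot: [0.485, 0.514, -0.484, 0.516]
ft_force: [0.4, 2.1, 5.2]
finger_gap: 0.55
```

Emit:
move_arm:
  increments:
    - [[0,0,0.05,0,0,0],[0,0,0.1,0,0,0],[0,0,0.15,0,0,0],[0,0,0.2,0,0,0],[0,0,0.2,0,0,0],[0,0,0.1,0,0,0],[0,0,0,0,0,0],[0,0,0,0,0,0]]

```text
time: 12.3
tcp_pos: [0.4213, -0.2563, 0.1621]
tool_rot: [0.485, 0.515, -0.485, 0.515]
ft_force: [1.2, 0.4, -1.5]
finger_gap: 0.553
```

```bash
python3 st.py 0.6489 0.0838 0.16; python3 snap.py scene s5 90 290 100 250
```

```text
t 12.3 tcp [ 0.4213 -0.2563  0.1621] yaw 3.48 tilt 0.01 F [ 1.2  0.4 -1.5] gap 47.0
units [ 1.5173  2.2671 -0.0143] yaw units -0.0002
```

View pics/s5.png

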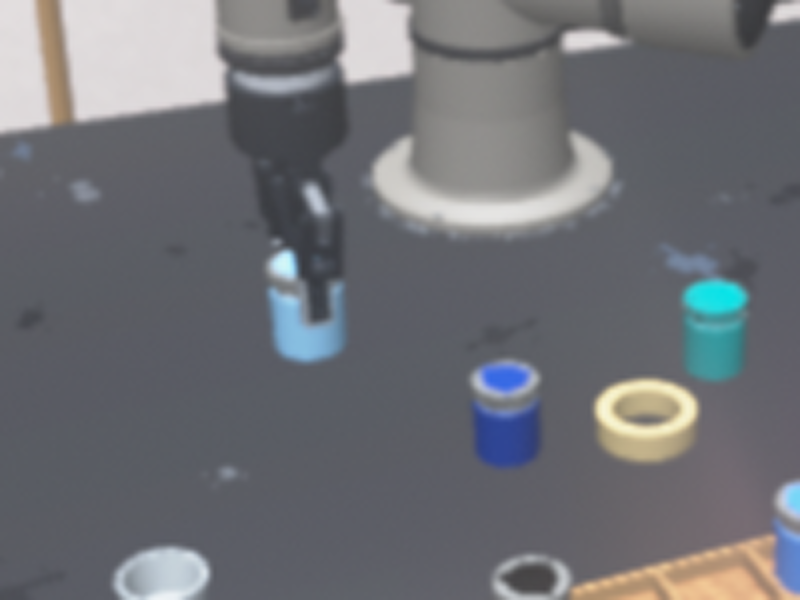

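Emit:
move_arm:
  increments:
    - [[0.061,0.091,0,0,0,0],[0.106,0.159,0,0,0,0],[0.149,0.222,0,0,0,0],[0.149,0.222,0,0,0,0],[0.149,0.222,0,0,0,0],[0.149,0.222,0,0,0,0],[0.149,0.222,0,0,0,0],[0.149,0.222,0,0,0,0]]

```text
time: 13.15
tcp_pos: [0.5807, -0.0176, 0.1606]
tool_rot: [0.484, 0.516, -0.485, 0.514]
ft_force: [0.5, -0.0, -1.7]
finger_gap: 0.551
```

Emit:
move_arm:
  increments:
    - [[0.149,0.222,0,0,0,0],[0.137,0.204,0,0,0,0],[0.106,0.159,0,0,0,0],[0.064,0.1,0,0,0,0],[0,0,0,0,0,0],[0,0,0,0,0,0],[0,0,0,0,0,0],[0,0,0,0,0,0]]

```text
time: 13.95
tcp_pos: [0.6488, 0.0825, 0.1622]
tool_rot: [0.485, 0.515, -0.485, 0.515]
ft_force: [0.2, 0.1, -2.5]
finger_gap: 0.55
```

```bash
python3 st.py 0.6489 0.0838 0.0535
```

```text
t 13.95 tcp [0.6488 0.0825 0.1622] yaw 3.41 tilt 0.04 F [ 0.2  0.1 -2.5] gap 46.7
units [ 6.000e-04  8.800e-03 -7.245e-01] yaw units -0.0
```

Emit:
move_arm:
  increments:
    - [[0,0.006,-0.1,0,0,0],[0,0,-0.15,0,0,0],[0,0,-0.15,0,0,0],[0,0,-0.14,0,0,0],[0,0,-0.09,0,0,0],[0,0,-0.06,0,0,0],[0,0,0,0,0,0],[0,0,0,0,0,0]]

```text
time: 14.75
tcp_pos: [0.6497, 0.0843, 0.0597]
tool_rot: [0.485, 0.515, -0.484, 0.515]
ft_force: [-0.2, 0.1, -0.3]
finger_gap: 0.549
```

Emit:
move_arm:
  increments:
    - [[0,0,-0.01,0,0,0],[0,0,-0.01,0,0,0],[0,0,0,0,0,0],[0,0,0,0,0,0]]

```text
time: 15.15
tcp_pos: [0.6493, 0.0845, 0.0561]
tool_rot: [0.485, 0.515, -0.484, 0.515]
ft_force: [-1.0, -0.9, -0.6]
finger_gap: 0.554
```

Emit:
move_arm:
  increments:
    - [[0,0,-0.01,0,0,0],[0,0,0,0,0,0],[0,0,0,0,0,0]]

```text
time: 15.45
tcp_pos: [0.6492, 0.0845, 0.0543]
tool_rot: [0.485, 0.515, -0.485, 0.515]
ft_force: [-0.5, 0.7, -0.7]
finger_gap: 0.549
```

Emit:
move_arm:
  increments:
    - [[0,0,-0.007,0,0,0],[0,0,0,0,0,0],[0,0,0,0,0,0]]

```text
time: 15.75
tcp_pos: [0.6493, 0.0845, 0.0535]
tool_rot: [0.485, 0.515, -0.484, 0.515]
ft_force: [0.3, 0.1, 1.3]
finger_gap: 0.557
```

Emit:
move_arm:
  increments:
    - [[0,0,-0.005,0,0,0],[0,0,0,0,0,0],[0,0,0,0,0,0]]

```text
time: 16.05
tcp_pos: [0.6494, 0.0845, 0.0535]
tool_rot: [0.485, 0.515, -0.484, 0.515]
ft_force: [-2.6, 0.1, 5.3]
finger_gap: 0.55
```

Contact at 53.5 mm, so I'll release.

Emit:
move_arm:
  increments:
    - [[0,0,0,0,0,0],[0,0,0,0,0,0],[0,0,0,0,0,0],[0,0,0,0,0,0],[0,0,0,0,0,0]]
  claw: -1

```text
time: 16.55
tcp_pos: [0.6492, 0.0844, 0.0524]
tool_rot: [0.485, 0.515, -0.485, 0.515]
ft_force: [0.8, 0.0, -0.5]
finger_gap: 1.001
```

Emit:
move_arm:
  increments:
    - [[0,0,0.1,0,0,0],[0,0,0.2,0,0,0],[0,0,0.25,0,0,0],[0,0,0.2,0,0,0],[0,0,0,0,0,0],[0,0,0,0,0,0]]

```text
time: 17.15
tcp_pos: [0.6496, 0.0845, 0.1668]
tool_rot: [0.485, 0.514, -0.484, 0.516]
ft_force: [-0.1, -0.3, -0.5]
finger_gap: 1.002
```

```bash
python3 st.py 0.4209 -0.1198 0.15; python3 snap.py scene s6 220 370 180 280
```

```text
t 17.15 tcp [0.6496 0.0845 0.1668] yaw 3.48 tilt 0.16 F [-0.1 -0.3 -0.5] gap 85.2
units [-1.5245 -1.3618 -0.1121] yaw units -0.0002
```

View pics/s6.png

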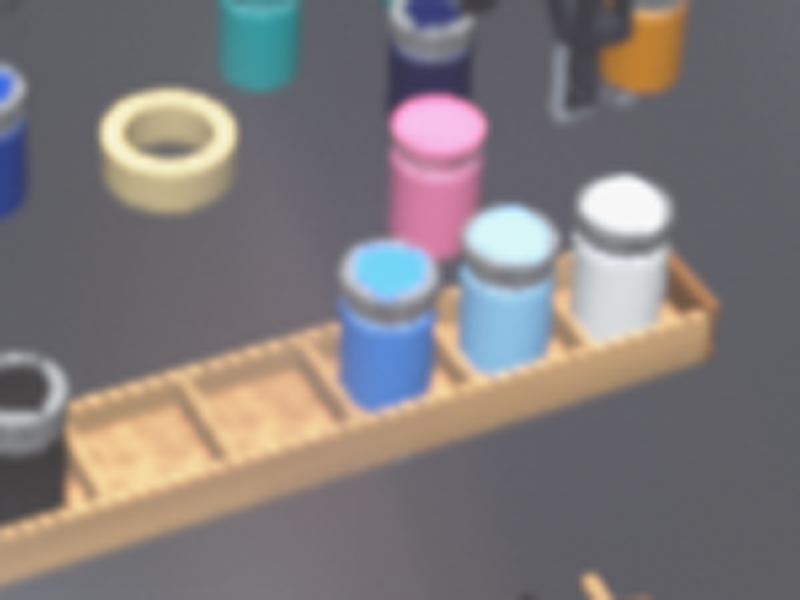

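Pale is down, next to white. Now mid.

Emit:
move_arm:
  increments:
    - [[-0.076,-0.068,0,0,0,0],[-0.152,-0.136,0,0,0,0],[-0.213,-0.191,0,0,0,0],[-0.213,-0.191,0,0,0,0],[-0.213,-0.191,0,0,0,0],[-0.213,-0.191,0,0,0,0],[-0.213,-0.191,0,0,0,0],[-0.152,-0.136,0,0,0,0]]

```text
time: 18.0
tcp_pos: [0.4297, -0.1106, 0.1641]
tool_rot: [0.484, 0.516, -0.485, 0.514]
ft_force: [0.7, -0.4, -0.6]
finger_gap: 1.001
```

Emit:
move_arm:
  increments:
    - [[-0.076,-0.067,0,0,0,0],[0,0,0,0,0,0],[0,0,0,0,0,0],[0,0,0,0,0,0],[0,0,0,0,0,0]]

```text
time: 18.5
tcp_pos: [0.4215, -0.1192, 0.1648]
tool_rot: [0.484, 0.515, -0.484, 0.515]
ft_force: [0.0, -0.0, -0.0]
finger_gap: 1.0
```

```bash
python3 st.py 0.4209 -0.1198 0.042
```

```text
t 18.5 tcp [ 0.4215 -0.1192  0.1648] yaw 3.55 tilt 0.02 F [ 0. -0. -0.] gap 85.0
units [-0.0043 -0.0037 -0.8187] yaw units -0.0004
```

Emit:
move_arm:
  increments:
    - [[-0.003,-0.003,-0.15,0,0,0],[0,0,-0.22,0,0,0],[0,0,-0.2,0,0,0],[0,0,-0.15,0,0,0],[0,0,-0.1,0,0,0],[0,0,0,0,0,0],[0,0,0,0,0,0]]

```text
time: 19.2
tcp_pos: [0.421, -0.12, 0.0421]
tool_rot: [0.484, 0.515, -0.484, 0.515]
ft_force: [0.0, -0.2, 0.1]
finger_gap: 1.0
```

Emit:
move_arm:
  increments:
    - [[0,0,0,0,0,0],[0,0,0,0,0,0],[0,0,0,0,0,0],[0,0,0,0,0,0],[0,0,0,0,0,0],[0,0,0,0,0,0],[0,0,0,0,0,0]]
  claw: 1
  squeeze: 40

```text
time: 19.9
tcp_pos: [0.4214, -0.1206, 0.0431]
tool_rot: [0.485, 0.514, -0.484, 0.516]
ft_force: [0.6, 1.5, 6.2]
finger_gap: 0.55
```

Emit:
move_arm:
  increments:
    - [[0,0,0.05,0,0,0],[0,0,0.1,0,0,0],[0,0,0.15,0,0,0],[0,0,0.2,0,0,0],[0,0,0.2,0,0,0],[0,0,0.1,0,0,0],[0,0,0,0,0,0],[0,0,0,0,0,0]]

```text
time: 20.7
tcp_pos: [0.4202, -0.1201, 0.1619]
tool_rot: [0.485, 0.515, -0.485, 0.515]
ft_force: [0.3, -1.5, -1.8]
finger_gap: 0.551
```

```bash
python3 st.py 0.6568 -0.0479 0.16; python3 snap.py scene s7 140 340 100 250
```

```text
t 20.7 tcp [ 0.4202 -0.1201  0.1619] yaw 3.48 tilt 0.0 F [ 0.3 -1.5 -1.8] gap 46.8
units [ 1.5772  0.4816 -0.0128] yaw units -0.0002
```

View pics/s7.png

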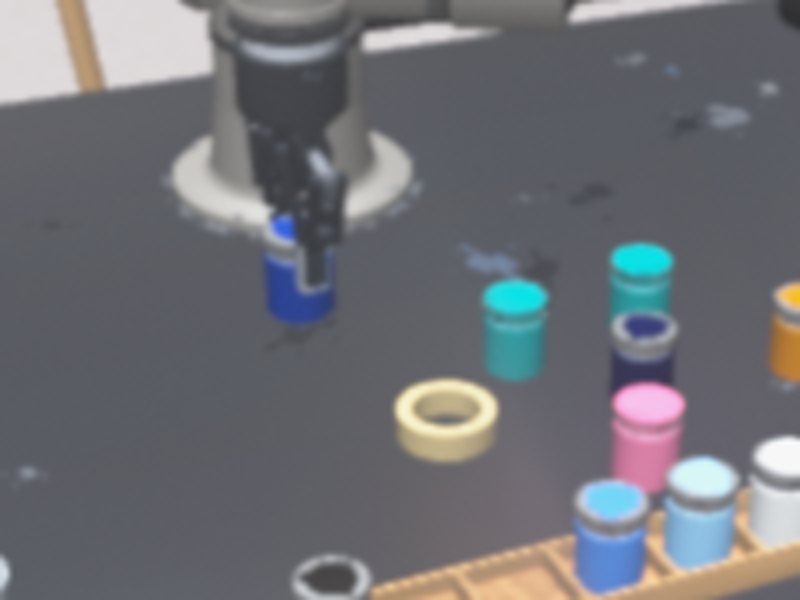

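Emit:
move_arm:
  increments:
    - [[0.079,0.024,0,0,0,0],[0.158,0.048,0,0,0,0],[0.221,0.067,0,0,0,0],[0.221,0.067,0,0,0,0],[0.221,0.067,0,0,0,0],[0.221,0.067,0,0,0,0],[0.221,0.067,0,0,0,0],[0.158,0.048,0,0,0,0]]

```text
time: 21.55
tcp_pos: [0.6476, -0.0505, 0.16]
tool_rot: [0.484, 0.516, -0.485, 0.515]
ft_force: [-0.0, -0.5, -1.6]
finger_gap: 0.549
```

Emit:
move_arm:
  increments:
    - [[0.077,0.027,0,0,0,0],[0,0,0,0,0,0],[0,0,0,0,0,0],[0,0,0,0,0,0],[0,0,0,0,0,0]]

```text
time: 22.05
tcp_pos: [0.6566, -0.0483, 0.1621]
tool_rot: [0.485, 0.515, -0.485, 0.515]
ft_force: [0.4, -0.1, -1.5]
finger_gap: 0.553
```

```bash
python3 st.py 0.6568 -0.0479 0.0531
```

```text
t 22.05 tcp [ 0.6566 -0.0483  0.1621] yaw 3.45 tilt 0.02 F [ 0.4 -0.1 -1.5] gap 47.0
units [ 0.0013  0.0025 -0.7267] yaw units -0.0001
```

Emit:
move_arm:
  increments:
    - [[0,0,-0.1,0,0,0],[0,0,-0.15,0,0,0],[0,0,-0.15,0,0,0],[0,0,-0.14,0,0,0],[0,0,-0.09,0,0,0],[0,0,-0.06,0,0,0],[0,0,0,0,0,0],[0,0,0,0,0,0]]

```text
time: 22.85
tcp_pos: [0.6576, -0.0482, 0.0594]
tool_rot: [0.485, 0.515, -0.484, 0.515]
ft_force: [0.4, -0.2, -1.6]
finger_gap: 0.555
```

Emit:
move_arm:
  increments:
    - [[0,0,-0.01,0,0,0],[0,0,-0.01,0,0,0],[0,0,0,0,0,0],[0,0,0,0,0,0]]

```text
time: 23.25
tcp_pos: [0.6572, -0.048, 0.0558]
tool_rot: [0.485, 0.515, -0.484, 0.515]
ft_force: [0.4, 0.2, -1.5]
finger_gap: 0.55
```

Emit:
move_arm:
  increments:
    - [[0,0,-0.01,0,0,0],[0,0,0,0,0,0],[0,0,0,0,0,0]]

```text
time: 23.55
tcp_pos: [0.6571, -0.048, 0.054]
tool_rot: [0.485, 0.515, -0.485, 0.515]
ft_force: [-0.1, -0.4, -1.7]
finger_gap: 0.554
```

Emit:
move_arm:
  increments:
    - [[0,0,-0.007,0,0,0],[0,0,0,0,0,0],[0,0,0,0,0,0]]

```text
time: 23.85
tcp_pos: [0.6573, -0.048, 0.0532]
tool_rot: [0.485, 0.515, -0.484, 0.515]
ft_force: [0.6, 0.1, 0.2]
finger_gap: 0.549
```

Emit:
move_arm:
  increments:
    - [[0,0,-0.005,0,0,0],[0,0,0,0,0,0],[0,0,0,0,0,0]]

```text
time: 24.15
tcp_pos: [0.6573, -0.048, 0.0531]
tool_rot: [0.485, 0.515, -0.484, 0.515]
ft_force: [-2.1, 0.9, 5.3]
finger_gap: 0.551
```

Emit:
move_arm:
  increments:
    - [[0,0,0,0,0,0],[0,0,0,0,0,0],[0,0,0,0,0,0],[0,0,0,0,0,0],[0,0,0,0,0,0]]
  claw: -1

```text
time: 24.65
tcp_pos: [0.6572, -0.048, 0.0521]
tool_rot: [0.485, 0.515, -0.485, 0.515]
ft_force: [0.2, -0.3, 0.4]
finger_gap: 0.997
```

Emit:
move_arm:
  increments:
    - [[0,0,0.1,0,0,0],[0,0,0.2,0,0,0],[0,0,0.25,0,0,0],[0,0,0.2,0,0,0],[0,0,0,0,0,0],[0,0,0,0,0,0]]

```text
time: 25.25
tcp_pos: [0.6575, -0.0481, 0.1666]
tool_rot: [0.485, 0.514, -0.484, 0.516]
ft_force: [-0.3, -0.5, -0.5]
finger_gap: 0.997
```

```bash
python3 st.py 0.4393 0.1394 0.15; python3 snap.py scene s8 220 370 180 280
```

```text
t 25.25 tcp [ 0.6575 -0.0481  0.1666] yaw 3.48 tilt 0.16 F [-0.3 -0.5 -0.5] gap 84.7
units [-1.4549  1.2498 -0.1103] yaw units -0.0002
```

View pics/s8.png

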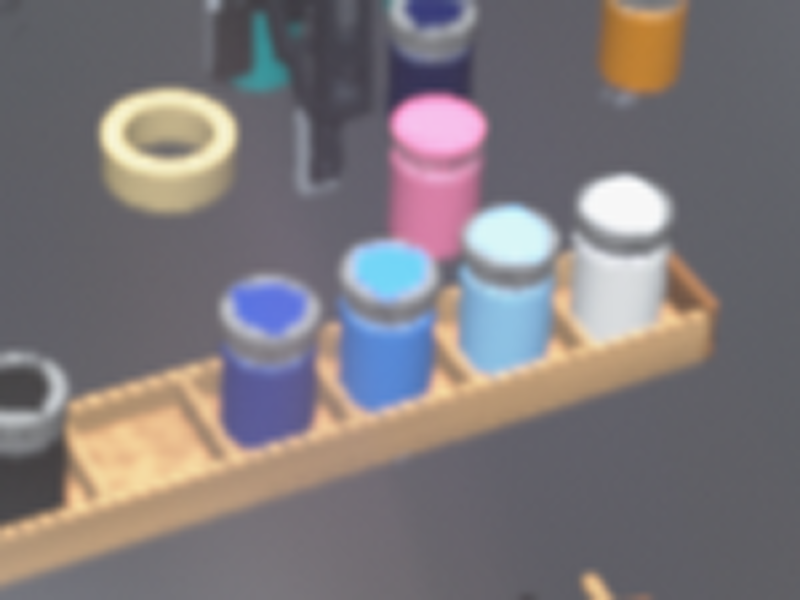

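Emit:
move_arm:
  increments:
    - [[-0.073,0.062,0,0,0,0],[-0.145,0.125,0,0,0,0],[-0.203,0.175,0,0,0,0],[-0.203,0.175,0,0,0,0],[-0.203,0.175,0,0,0,0],[-0.203,0.175,0,0,0,0],[-0.203,0.175,0,0,0,0],[-0.145,0.125,0,0,0,0]]

```text
time: 26.1
tcp_pos: [0.4475, 0.1312, 0.1637]
tool_rot: [0.484, 0.516, -0.485, 0.514]
ft_force: [0.4, 0.7, 0.7]
finger_gap: 1.001
```

Emit:
move_arm:
  increments:
    - [[-0.076,0.062,0,0,0,0],[0,0,0,0,0,0],[0,0,0,0,0,0],[0,0,0,0,0,0],[0,0,0,0,0,0]]

```text
time: 26.6
tcp_pos: [0.4399, 0.1386, 0.1646]
tool_rot: [0.485, 0.515, -0.485, 0.515]
ft_force: [1.0, -0.2, -0.2]
finger_gap: 1.0
```

```bash
python3 st.py 0.4393 0.1394 0.042
```

```text
t 26.6 tcp [0.4399 0.1386 0.1646] yaw 3.4 tilt 0.01 F [ 1.  -0.2 -0.2] gap 85.0
units [-0.0042  0.0053 -0.8171] yaw units -0.0
```

Emit:
move_arm:
  increments:
    - [[-0.003,0.003,-0.15,0,0,0],[0,0,-0.22,0,0,0],[0,0,-0.2,0,0,0],[0,0,-0.15,0,0,0],[0,0,-0.1,0,0,0],[0,0,0,0,0,0],[0,0,0,0,0,0]]

```text
time: 27.3
tcp_pos: [0.4391, 0.1395, 0.0419]
tool_rot: [0.485, 0.515, -0.485, 0.515]
ft_force: [0.7, -0.3, 0.3]
finger_gap: 1.0
```

Emit:
move_arm:
  increments:
    - [[0,0,0,0,0,0],[0,0,0,0,0,0],[0,0,0,0,0,0],[0,0,0,0,0,0],[0,0,0,0,0,0],[0,0,0,0,0,0],[0,0,0,0,0,0]]
  claw: 1
  squeeze: 40

```text
time: 28.0
tcp_pos: [0.4394, 0.1399, 0.0428]
tool_rot: [0.485, 0.514, -0.484, 0.516]
ft_force: [0.6, -0.6, 6.1]
finger_gap: 0.55
```

Emit:
move_arm:
  increments:
    - [[0,0,0.05,0,0,0],[0,0,0.1,0,0,0],[0,0,0.15,0,0,0],[0,0,0.2,0,0,0],[0,0,0.2,0,0,0],[0,0,0.1,0,0,0],[0,0,0,0,0,0],[0,0,0,0,0,0]]

```text
time: 28.8
tcp_pos: [0.4382, 0.1398, 0.1617]
tool_rot: [0.485, 0.515, -0.485, 0.515]
ft_force: [-0.0, 0.0, -0.6]
finger_gap: 0.552
```

```bash
python3 st.py 0.6607 -0.1138 0.16; python3 snap.py scene s9 190 390 100 250
```

```text
t 28.8 tcp [0.4382 0.1398 0.1617] yaw 3.49 tilt 0.01 F [-0.   0.  -0.6] gap 46.9
units [ 1.4831 -1.6905 -0.0112] yaw units -0.0002
```

View pics/s9.png

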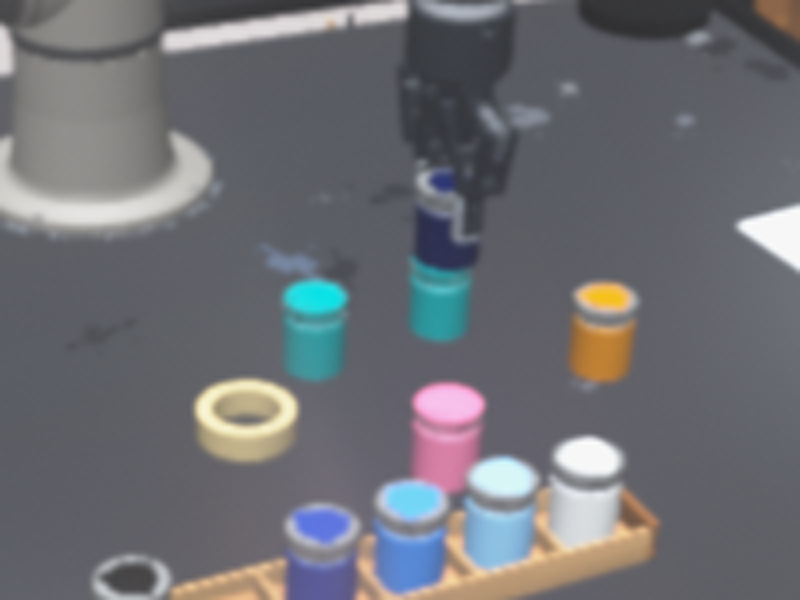

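Emit:
move_arm:
  increments:
    - [[0.074,-0.085,0,0,0,0],[0.148,-0.169,0,0,0,0],[0.178,-0.203,0,0,0,0],[0.178,-0.203,0,0,0,0],[0.178,-0.203,0,0,0,0],[0.178,-0.203,0,0,0,0],[0.178,-0.203,0,0,0,0],[0.178,-0.203,0,0,0,0]]

```text
time: 29.65
tcp_pos: [0.6322, -0.0822, 0.1597]
tool_rot: [0.484, 0.516, -0.485, 0.514]
ft_force: [0.6, 0.6, -1.4]
finger_gap: 0.55
```

Emit:
move_arm:
  increments:
    - [[0.119,-0.135,0,0,0,0],[0.074,-0.083,0,0,0,0],[0,0,0,0,0,0],[0,0,0,0,0,0],[0,0,0,0,0,0],[0,0,0,0,0,0]]

```text
time: 30.25
tcp_pos: [0.6605, -0.1126, 0.1617]
tool_rot: [0.484, 0.515, -0.484, 0.515]
ft_force: [0.1, 0.5, -1.5]
finger_gap: 0.549
```

```bash
python3 st.py 0.6607 -0.1138 0.0528
```

```text
t 30.25 tcp [ 0.6605 -0.1126  0.1617] yaw 3.54 tilt 0.04 F [ 0.1  0.5 -1.5] gap 46.7
units [ 0.001  -0.0077 -0.726 ] yaw units -0.0004
```

Emit:
move_arm:
  increments:
    - [[0,-0.004,-0.1,0,0,0],[0,0,-0.15,0,0,0],[0,0,-0.15,0,0,0],[0,0,-0.14,0,0,0],[0,0,-0.09,0,0,0],[0,0,-0.06,0,0,0],[0,0,0,0,0,0],[0,0,0,0,0,0]]

```text
time: 31.05
tcp_pos: [0.6616, -0.1143, 0.0591]
tool_rot: [0.485, 0.515, -0.484, 0.515]
ft_force: [0.3, 0.2, -1.2]
finger_gap: 0.551
```

Emit:
move_arm:
  increments:
    - [[0,0,-0.01,0,0,0],[0,0,-0.01,0,0,0],[0,0,0,0,0,0],[0,0,0,0,0,0]]

```text
time: 31.45
tcp_pos: [0.6611, -0.1143, 0.0555]
tool_rot: [0.485, 0.515, -0.485, 0.515]
ft_force: [0.9, -0.3, -1.6]
finger_gap: 0.548
```

Emit:
move_arm:
  increments:
    - [[0,0,-0.01,0,0,0],[0,0,0,0,0,0],[0,0,0,0,0,0]]

```text
time: 31.75
tcp_pos: [0.661, -0.1143, 0.0537]
tool_rot: [0.485, 0.515, -0.485, 0.515]
ft_force: [0.1, -0.3, -1.2]
finger_gap: 0.554
```

Emit:
move_arm:
  increments:
    - [[0,0,-0.007,0,0,0],[0,0,0,0,0,0],[0,0,0,0,0,0]]

```text
time: 32.05
tcp_pos: [0.6612, -0.1143, 0.0529]
tool_rot: [0.485, 0.515, -0.485, 0.515]
ft_force: [-0.4, 0.0, 0.7]
finger_gap: 0.552
```

Emit:
move_arm:
  increments:
    - [[0,0,-0.005,0,0,0],[0,0,0,0,0,0],[0,0,0,0,0,0]]

```text
time: 32.35
tcp_pos: [0.6612, -0.1143, 0.0528]
tool_rot: [0.485, 0.515, -0.484, 0.515]
ft_force: [-2.5, 0.4, 5.4]
finger_gap: 0.547
```

Emit:
move_arm:
  increments:
    - [[0,0,0,0,0,0],[0,0,0,0,0,0],[0,0,0,0,0,0],[0,0,0,0,0,0],[0,0,0,0,0,0]]
  claw: -1

```text
time: 32.85
tcp_pos: [0.6611, -0.1143, 0.0518]
tool_rot: [0.485, 0.515, -0.485, 0.515]
ft_force: [0.2, 0.8, -0.2]
finger_gap: 1.0
```

Emit:
move_arm:
  increments:
    - [[0,0,0.1,0,0,0],[0,0,0.2,0,0,0],[0,0,0.25,0,0,0],[0,0,0.25,0,0,0],[-0.2,0,0.2,0,0,0],[-0.25,0,0,0,0,0],[-0.25,0,0,0,0,0],[-0.25,0,0,0,0,0]]

```text
time: 33.65
tcp_pos: [0.5173, -0.1142, 0.2034]
tool_rot: [0.485, 0.514, -0.484, 0.516]
ft_force: [0.2, -0.9, 0.6]
finger_gap: 1.003
```

Emit:
move_arm:
  increments:
    - [[-0.25,-0.1,0,0,0,0],[-0.2,-0.2,0,0,0,0],[0,-0.2,0,0,0,0],[0,-0.1,0,0,0,0],[0,0,0,0,0,0],[0,0,0,0,0,0],[0,0,0,0,0,0]]

```text
time: 34.35
tcp_pos: [0.4514, -0.2033, 0.2019]
tool_rot: [0.484, 0.515, -0.484, 0.515]
ft_force: [0.1, -0.4, 0.1]
finger_gap: 1.001
```

```bash
python3 st.py; python3 snap.py scene s10 180 380 150 300; python3 snap.py top t3 0 560 0 420; python3 - <<'E'
from h import *
f=dict(np.load("last.npz"));c=np.array([0.6548,-0.0150]);a=np.radians(3.4);u=np.array([-np.sin(a),np.cos(a)]);n=np.array([u[1],-u[0]])
P=cloud(f);L=P[...,:2]-c;al=L@u;ac=L@n
for nm,d in [("white",.165),("pale",.099),("sky",.033),("mid",-.033),("navy",-.099),("black",-.165)]:
    m=(abs(al-d)<.033)&(abs(ac)<.04)&(P[...,2]>.062)&(P[...,2]<.085)
    q=np.c_[al[m]-d,ac[m]];(x,y),r=cv2.minEnclosingCircle(q.astype(np.float32))
    # plane fit tilt
    A=np.c_[q,np.ones(len(q))];z=P[...,2][m];k=z>np.median(z)-.004;co=np.linalg.lstsq(A[k],z[k],rcond=None)[0]
    print(nm,"along/across mm",round(x*1e3,1),round(y*1e3,1),"r",round(r*1e3,1),"z",np.median(z).round(4),"tilt deg",np.degrees(np.hypot(*co[:2])).round(1),f["pixels"][m].mean(0).round())
E
```

```text
t 34.35 tcp [ 0.4514 -0.2033  0.2019] yaw 3.54 tilt 0.03 F [ 0.1 -0.4  0.1] gap 85.1
white along/across mm 0.6 0.2 r 24.7 z 0.0717 tilt deg 0.7 [180. 177. 177.]
pale along/across mm 1.3 -2.2 r 24.4 z 0.0717 tilt deg 0.5 [157. 176. 179.]
sky along/across mm 0.8 -3.3 r 24.6 z 0.0716 tilt deg 0.2 [119. 150. 179.]
mid along/across mm 0.5 -2.5 r 24.7 z 0.0716 tilt deg 0.5 [ 95. 109. 154.]
navy along/across mm -0.3 -2.6 r 24.5 z 0.0713 tilt deg 0.5 [ 93.  93. 114.]
black along/across mm 0.0 0.8 r 24.8 z 0.0714 tilt deg 0.3 [91. 88. 87.]
```

View pics/s10.png

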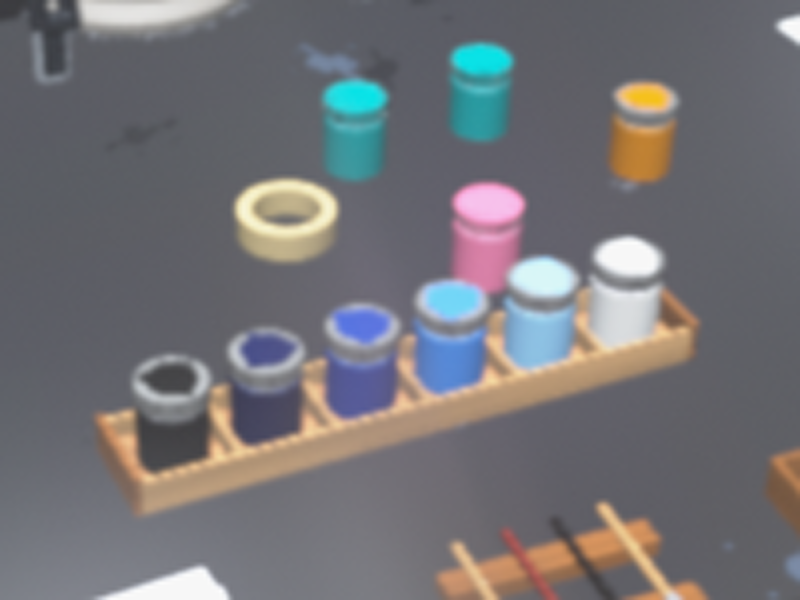

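View pics/t3.png

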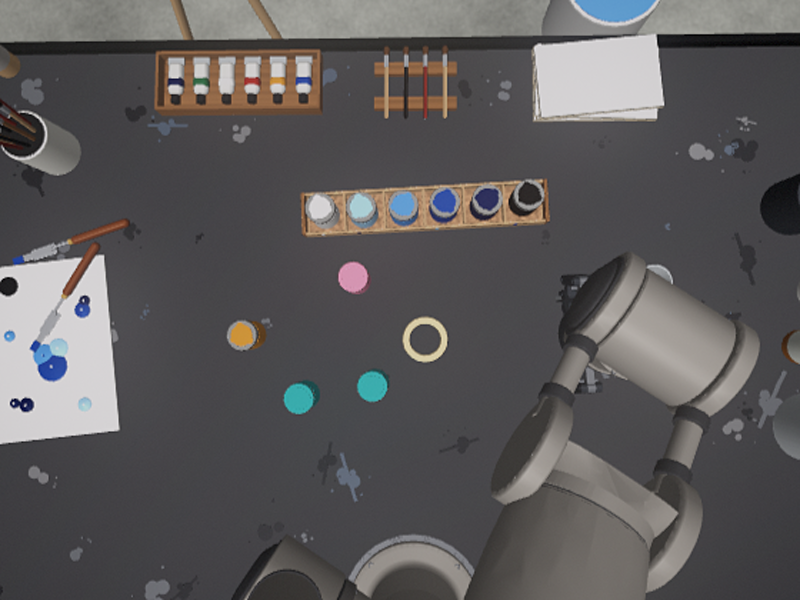

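All six pots stand upright with their lids at about 72 mm. They sit within 3.5 mm of their bay centres, in the order white, pale, sky, mid, navy, black, and the gripper is clear. Handing in.

```bash
python3 -c "
from rig import ticket
print(ticket.job_done())"
```

```text
the job is handed in; nothing more can be done
None
```

The job is handed in. The four blue pots now stand in the rack in the order white, pale, sky, mid, navy, black, placed in about 34 s of robot time. Each pot was gripped across the row and lowered until light contact (5–12 N) before I released it.

- **Position:** in the last top view the four blue pots sit within 1.3 mm of their bay centres along the row and 3.3 mm across it. Each has about 7 mm of room.
- **Upright:** lid tops measure 71–72 mm high, where 72 mm is expected on the cork, with tilt of 0.7° or less.
- **Left alone:** white and black measure within 1 mm of their bay centres, and the pink and turquoise look-alikes were not touched.
- **Small disagreement:** the blue pots measure 2–3 mm nearer the robot than the gripper's position at release suggested. That is about the 2 mm camera calibration error and within the bays' room.

No check failed.

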